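# Load a relay module into the latched safety test box and start the test

## Task

Put the white relay module through its safety test. Pull up the black paddle recessed in the blue lid of the test box to trip the latch and raise the lid until it stands open by itself, then set the module down (don't drop it) flat in the nest between the corner guides, its green terminals towards the brass contact pins at the back. Then close the lid until the latch catches, and only then push the green start button fully down and let go; leave the other things on the bench where they are.

Things in the scene. Friction and masses are not known exactly. Their poses are not given: they have to be found in the camera images.
- test_box: Grey steel test box with blue hinged lid, fixed: 240 deep (x) x 280 wide (y), rim 120 mm above the bench, walls 3 mm. Origin: centre of underside; x points from its front to the hinge side, z up. Closed lid: top face at 128 mm, overhangs the front by 5, the sides by 3 mm. Inside, behind the nest, a black contact block (28 x 70 mm, at x +36 to +64, top at 60 mm) has brass pins facing the front
- lid (a joint): Lid angle, rad: 0 closed, grows as the front edge rises, stop at 1.5. Counterbalanced: let go below 0.7 it sinks slowly, above 0.85 it rises by itself to the stop in 1 to 2 s, between it stays. Raising it takes 2 to 3 N, pulling it down from the stop 3 to 5 N at the front edge. Sinking, it comes to rest on the latch at about 0.09: press there with about 10 N at the front until it snaps; then under 0.02
- lid_hinge (a point): Middle of the hinge line, at the rear rim: x +120, z +120 mm from the box origin. Turns with the lid: x in the lid's plane from front edge to hinge, y along the hinge, z out of its outer face. In this frame the lid plate spans x -245 to 0, y -143 to +143, z 0 to 8 mm, with the latch dish open at x -210 to -105, y -58 to +58, floor at z -26; the latch bolt hangs below it to z -46 mm
- lid_front (a point): Point on the outer face of the lid, on the plain 35 mm strip between its front edge and the dish, in the middle of the width: 228 mm from the hinge line. The place to press the lid shut. Turns with the lid, axes as lid_hinge
- paddle (a joint): Angle of the black latch paddle in rad: 0 at rest, flush in its dish; grows as its front edge is pulled up out of the lid; stop at 0.6. The latch is free from about 0.38. Sprung back to 0: 1.5 to 3 N at the lip. It moves the bolt, so it also kicks up a little as the lid is pressed shut, and reads 0 once the latch has caught
- paddle_lip (a point): Middle of the round lip (14 mm thick) along the black paddle's front edge, on its axis. Paddle 44 wide (y), 69 long, 8 mm thick. At rest the lip's axis is 7 mm below the lid's outer face, 27 above the dish floor. Free room: 36 mm on each side of the paddle, 21 in front of the lip, 20 under it. Axes turn with the paddle: x along it to its pivot, y along the lip. Can be gripped across the 44 mm
- paddle_pivot (a point): Middle of the paddle's pivot (along y), on the lid: 60 mm behind the lip's axis, 122 mm in front of the hinge line, 2 mm above the lid's underside. Axes as lid_hinge
- nest (a point): Centre of the top face of the nest's aluminium pad inside the test box, 20 mm above the bench, 30 mm to the front of the box centre; axes of the box. Pad 120 x 86 mm. Four black L-shaped corner guides, 18 mm high, leave the module 3 mm of play all round; 64 mm of each long side between them is open for fingers
- nest_contacts (a point): Point at pad height, 45 mm behind the nest's centre towards the contact pins: where the foot of the module's terminal end belongs
- module: White relay module, 90 long (x) x 45 wide (y) x 48 mm high, 0.15 to 0.31 kg, rigid: 30 mm high over its whole length, the middle 46 mm raised to 48 mm. Green terminal block with screws on the step at its +x end, a bare step at the other. Origin: centre of its underside. Grasp it across the 45 mm width
- module_terminals (a point): Foot of the module's terminal end: +45 mm along its x from its origin, at the underside
- start_box: Yellow start box, fixed to the bench: 135 (x) x 78 (y) x 45 mm high, origin at the centre of its underside. The green start button stands on its top at x -34 mm, a red emergency-stop mushroom (leave it, 38 mm wide, 28 mm high) at x +38 mm
- start (a joint): Travel of the green start button in m: 0 up, 0.006 fully down (about 5 N), springs back up
- start_top (a point): Centre of the green start button's top face, 28 mm across, 67 mm above the bench when up
- crimper_green: Green-handled crimping tool lying on the bench, 200 x 60 x 18 mm, a bystander
- stripper_yellow: Yellow-handled wire stripper lying on the bench, 180 x 60 x 18 mm, a bystander
- crimper_red: Red-handled crimping tool lying on the bench, 210 x 60 x 18 mm, a bystander
- screwdriver: Blue-handled screwdriver lying on the bench, 160 mm long, a bystander
- tested_module: Dark grey relay module with orange terminals, 90 x 45 x 48 mm, standing in the black tray of finished work (160 x 200 x 35 mm), a bystander; not the one to test
Things that resemble listed ones, but are neither listed nor needed, are in the scene too. There is more than one size of the start_box; the one meant has the size given above.

How it is judged:
By the outcome, as a careful person would: the job done as asked, in the order asked, and still so for the second after the job is handed in, with the robot touching nothing.
It also fails if it takes over 72 s, if anything falls off the work surface, if the arm or the gripper's body presses on something with over 40 N, if the wrist force passes 120 N, or if a joint passes its speed limit or range.

## Robot

A 6-joint arm with a two-finger parallel gripper is mounted at the origin on the work surface. World frame = base frame: x ahead of the robot, y to its left, z up, the work surface at z = 0. Lengths are in m, angles in degrees, forces in N, time in s.
With the tool pointing down it reaches from about 0.325 to 0.875 m from the base axis. Payload 4.4 kg.
Tool frame: the origin (TCP) lies at the very end of the fingers, on their centre line; the grasp point (between the pads) lies 19 mm behind it (arm.tcp_to_grasp is the distance from the TCP to the grasp point, in m); z points along the fingers, y is the line along which they close (so a half turn about z gives the same grasp; the last joint's range is limited). The gripper opens to 85 mm and grips with 20 to 120 N. Pads are 22 mm wide; open, the fingers measure 114 mm over their backs; the gripper's body (76 mm by 85 mm) begins 54 mm behind the grasp point. The pads swing forward as they close: fully open they stand 13 mm farther back than shut.
Start: joints at [63.856, 11.837, 88.321, -0, 79.842, -8.623], TCP at [0.173, 0.548, 0.231] pointing down, gripper open.
Joint ranges: [-156.59, 156.59], [-49.26, 127.26], [12.9, 141.05], [-63.56, 243.56], [4.71, 150.69], [-161.64, 161.64]. Speed limits (degrees/s): [159.86, 159.86, 180, 180, 180, 180].

## Interface

Orientations are given as [roll, pitch, yaw] about the fixed x, y, z axes, in that order (R = Rz(yaw) Ry(pitch) Rx(roll)).
In Python, from cell import arm, planner, imaging, workorder, cut_out, spot_point, status gives the robot as it stands. Calls block until the motion is done:
- arm.move_ptp(position, orientation): joint-space move of the TCP to a pose.
- arm.move_l(position, rot=None, speed=0.15, f_stop=None): straight line of the TCP; rot=None keeps the orientation; speed is the mean speed in m/s. With f_stop (N) it stops when the force on the tool has changed by that much, and returns True; else False.
- arm.set_joints(angles): joint-space move.
- arm.grip(opening, grasp_force=None): finger opening in m; grasp_force is the grip in N (None keeps the last); returns when the fingers have stopped.
- arm.dwell(seconds).
- planner.inverse_kinematics(position, orientation): joint angles nearest the present ones, or None.
- imaging.snapshot(name): name is "scene" or "top" or "wrist"; returns the picture (400x640x3 uint8, red, green, blue); there is no depth.
- imaging.get_calibration(name): a dict with "fx", "fy", "cx", "cy" (pixels), "rvec" (rotation vector, rad) and "tvec" (3), from world to camera coordinates, as OpenCV has them; the wrist camera has in their place "tool_from_camera" (4x4, takes a point from camera to tool coordinates, whose origin is the TCP and whose axes are the flange's). Camera axes: x right, y down, z forward; pixel columns grow to the right and rows downward; lengths in m; the calibration is good to about 2 mm. A picture is of the moment at which its call begins: read the wrist's pose just before it. get_calibration takes no time and is no camera call.
A pose or a line that the arm cannot do raises arm.MotionError and nothing moves.
- workorder.finish_job(): hands the job in; it is judged then, once.
Trained networks look in the newest picture that a camera, given by its name, has taken for a name from the list of things; names that differ only in an ending like _2 or _b are one class to them, and where a whole thing is asked for, a point or a joint stands for the part that bears it (a point fixed in the world has none). Each returns a list of dicts, best first, with "conf" (0 to 1); they miss things now and then, are a little off and sometimes report something else, mostly with a low value. They report only what shows in the picture. A call takes as long as a camera call. They do not tell look-alikes from the thing itself.
- cut_out(camera, label): "pixels" (400x640 bool, what is visible of it) and "position" ([column, row] as shares, 0 to 1, of the picture: columns of its width, rows of its height, amid what is visible of it).
- spot_point(camera, label): "position" ([column, row] as shares, 0 to 1, of the picture: columns of its width, rows of its height: a listed point, or the origin of a listed thing).
Readings, each from a call of its own:
- status.current_t(): time.
- status.current_q(): joint angles.
- status.current_joint_vel(): joint speeds.
- status.current_effort(): joint torques, N m.
- status.current_tool_pos(): TCP position.
- status.current_tcp_rot(): TCP orientation.
- status.current_ft_force(): force on the tool from outside, world axes, zero at the start.
- status.current_ft_torque(): the same for the moment, N m.
- status.current_gripper_width(): finger opening in m.
- status.current_finger_force(): force on a finger pad.
Only numpy, scipy, OpenCV 4.12 (cv2) and the standard library are available. Lean on these libraries where they do the work, as an engineer would, in place of code of your own. Each camera call takes 0.05 s, during which the arm holds its last target. There are 200 camera calls.

## Working session

There is one attempt and no reset: what is moved stays moved. The work goes in short steps, each a Python script; the robot and the scene stay as the last script left them, time stands still between calls to the robot, and variables do not carry over. Pictures are saved under pics/ and viewed, at most 11 in all, crops included, and the job is handed in when it is done.

```bash
ls; mkdir -p pics; cat > h.py <<'E'
import numpy as np, cv2
from scipy.spatial.transform import Rotation as R
from cell import arm, planner, imaging, workorder, cut_out, spot_point, status
def cam(name):
    c=imaging.get_calibration(name)
    K=np.array([[c["fx"],0,c["cx"]],[0,c["fy"],c["cy"]],[0,0,1]])
    if "rvec" in c:
        Rm=cv2.Rodrigues(np.array(c["rvec"],float))[0]; t=np.array(c["tvec"],float).ravel()
        return K,Rm.T,-Rm.T@t
    T=np.array(c["tool_from_camera"]); p=np.array(status.current_tool_pos()); r=R.from_euler('xyz',status.current_tcp_rot(),degrees=True).as_matrix()
    return K,r@T[:3,:3],r@T[:3,3]+p
def px2w(C,uv,z):
    K,Rm,o=C; d=Rm@np.linalg.inv(K)@np.array([uv[0],uv[1],1.]); return o+d*(z-o[2])/d[2]
def w2px(C,p):
    K,Rm,o=C; q=K@(Rm.T@(np.array(p)-o)); return q[:2]/q[2]
def snap(name,fn=None):
    C=cam(name); im=imaging.snapshot(name)
    if fn: cv2.imwrite('pics/'+fn,im[:,:,::-1])
    return C,im
def sp(name,label,C,z,n=3):
    out=[]
    for d in spot_point(name,label)[:n]:
        uv=np.array(d["position"])*[640,400]; out.append((round(d["conf"],2),uv.round(1),px2w(C,uv,z).round(4)))
    return out
E
cat > a.py <<'E'
from h import *
for n in ("top","scene"):
    C,im=snap(n,n+'1.png'); print(n,C[2].round(3))
    for l,z in [("test_box",0),("lid_hinge",.12),("lid_front",.128),("paddle_lip",.121),("paddle_pivot",.122),("module",0),("module_terminals",0),("start_box",0),("start_top",.067),("tested_module",0.0)]:
        print(l,sp(n,l,C,z))
print(status.current_t())
E
python3 a.py
```

```text
pics
top [2.100e-01 1.000e-03 1.471e+00]
test_box [(0.79, array([301.6, 180.3]), array([0.5092, 0.0624, 0.    ])), (0.42, array([466.7, 197.5]), array([ 0.4335, -0.5084,  0.    ]))]
lid_hinge [(0.67, array([303.6, 136. ]), array([0.6325, 0.0482, 0.12  ]))]
lid_front [(0.64, array([302.3, 204. ]), array([0.4066, 0.0565, 0.128 ])), (0.47, array([304.1, 191.8]), array([0.4457, 0.0498, 0.128 ])), (0.46, array([305.6, 132.3]), array([0.6422, 0.0412, 0.128 ]))]
paddle_lip [(0.76, array([302., 190.]), array([0.453 , 0.0568, 0.121 ]))]
paddle_pivot [(0.96, array([300.8, 171.8]), array([0.5125, 0.0595, 0.122 ]))]
module [(0.9, array([218.8, 202.4]), array([0.4384, 0.3524, 0.    ])), (0.21, array([467.1, 201.1]), array([ 0.4209, -0.5088,  0.    ]))]
module_terminals [(0.65, array([214.6, 188.1]), array([0.4894, 0.3679, 0.    ]))]
start_box [(0.87, array([418.5, 191.9]), array([ 0.4575, -0.3432,  0.    ])), (0.6, array([413.6, 264. ]), array([ 0.2104, -0.3114,  0.    ])), (0.37, array([305.1, 180.2]), array([0.5093, 0.0503, 0.    ]))]
start_top [(0.51, array([428.5, 276.3]), array([ 0.1703, -0.
[... 708 characters left out ...]
 array([403.3, 280.4]), array([0.4266, 0.3373, 0.    ]))]
module_terminals [(0.58, array([400. , 298.8]), array([0.4806, 0.3683, 0.    ])), (0.55, array([368.2, 362.2]), array([0.6798, 0.4243, 0.    ]))]
start_box [(0.85, array([309.3, 143. ]), array([ 0.2139, -0.3165,  0.    ])), (0.62, array([258.1, 164. ]), array([ 0.4386, -0.36  ,  0.    ]))]
start_top [(0.63, array([404. , 280.2]), array([0.462, 0.354, 0.067])), (0.5, array([265.3, 151.2]), array([ 0.4145, -0.335 ,  0.067 ])), (0.45, array([312.1, 114.8]), array([ 0.1399, -0.3789,  0.067 ]))]
tested_module [(0.58, array([366.8, 364.1]), array([0.686, 0.425, 0.   ])), (0.31, array([261.8, 147.5]), array([ 0.3704, -0.4254,  0.    ]))]
1.1
```

```bash
python3 -c "
import cv2
im=cv2.imread('pics/top1.png');cv2.imwrite('pics/top1c.png',cv2.resize(im[90:310,150:530],(800,463),interpolation=cv2.INTER_CUBIC))"
```

```text
(no output)
```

View pics/top1c.png

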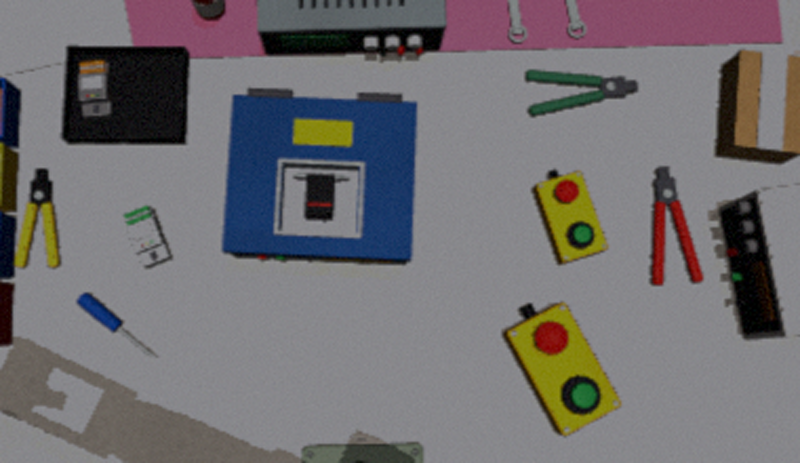

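View pics/scene1.png

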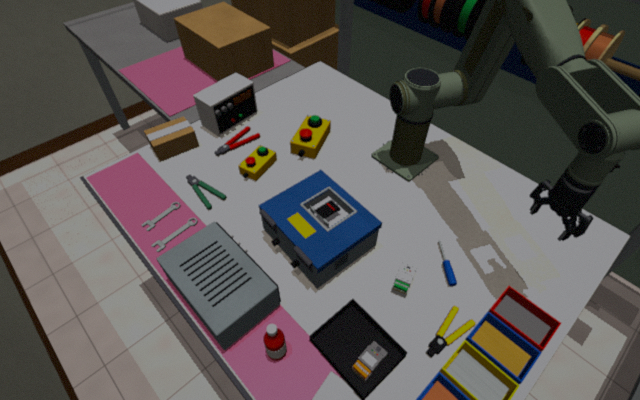

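The top view shows the box at (302,180). The white module is at (219,202) with its green terminals pointing +x, slightly towards +y. Of the two yellow boxes, the smaller one at (418,192) measures about 136 mm, so it is the one meant. The scene view agrees with this. Next I'll fit the lid and go over it for a close look.

```bash
cat >> h.py <<'E'
def blue_rect(C,im,z=.128):
    hsv=cv2.cvtColor(im,cv2.COLOR_RGB2HSV); m=cv2.inRange(hsv,(105,120,40),(125,255,255))
    cs,_=cv2.findContours(m,cv2.RETR_EXTERNAL,cv2.CHAIN_APPROX_NONE); c=max(cs,key=cv2.contourArea)
    P=np.array([px2w(C,p[0],z)[:2] for p in c],np.float32)*1000
    return cv2.minAreaRect(P)
def yel_boxes(C,im,z=.045):
    hsv=cv2.cvtColor(im,cv2.COLOR_RGB2HSV); m=cv2.inRange(hsv,(22,150,90),(35,255,255))
    m=cv2.morphologyEx(m,cv2.MORPH_CLOSE,np.ones((3,3)))
    for c in cv2.findContours(m,cv2.RETR_EXTERNAL,cv2.CHAIN_APPROX_NONE)[0]:
        if cv2.contourArea(c)>200:
            print('yel',cv2.minAreaRect(np.array([px2w(C,p[0],z)[:2] for p in c],np.float32)*1000))
def down(yaw): return [180,0,yaw]
E
python3 - <<'E'
from h import *
print(np.array(imaging.get_calibration("wrist")["tool_from_camera"]).round(3), status.current_tcp_rot(), cam("wrist")[0])
C,im=snap("top"); print(blue_rect(C,im)); yel_boxes(C,im)
# wrist view above the box
for yaw in (0,180,-4,176): print(yaw,planner.inverse_kinematics([.46,.055,.33],down(yaw)))
E
```

```text
[[ 0.    -0.952 -0.306  0.078]
 [ 1.     0.     0.     0.   ]
 [-0.    -0.306  0.952 -0.143]
 [ 0.     0.     0.     1.   ]] [1.79996593e+02 1.15595743e-03 1.62478886e+02] [[327.15980136   0.         319.67698382]
 [  0.         327.15980136 205.2510447 ]
 [  0.           0.           1.        ]]
((499.44305419921875, 801.648681640625), (395.5103759765625, 478.0931091308594), 15.37501335144043)
yel ((208.80673217773438, -313.38580322265625), (180.6331329345703, 103.61785888671875), 26.274383544921875)
yel ((440.8924560546875, 515.2946166992188), (68.44673919677734, 102.71265411376953), 88.56304168701172)
yel ((448.03125, -340.8099670410156), (133.14996337890625, 75.5016098022461), 15.759669303894043)
yel ((597.3095092773438, 54.16997146606445), (89.60372161865234, 38.897037506103516), 88.44366455078125)
0 [-3.90507655e+00 -5.70987439e+00  9.51761961e+01 -2.54444375e-14
  9.05336783e+01  8.60949235e+01]
180 [ -3.90507655  -5.70987439  95.1761961    0.          90.53367829
 -93.90507655]
-4 [-3.90507655e+00 -5.70987439e+00  9.51761961e+01 -2.54444375e-14
  9.05336783e+01  9.00949235e+01]
176 [ -3.90507655  -5.70987439  95.1761961    0.          90.53367829
 -89.90507655]
```

```bash
cat > b.py <<'E'
from h import *
arm.grip(.066)
arm.move_ptp([.46,.055,.32],down(178))
C,im=snap("wrist","w1.png"); print(blue_rect(C,im))
for l,z in [("lid_hinge",.12),("lid_front",.128),("paddle_lip",.121),("paddle_pivot",.122)]: print(l,sp("wrist",l,C,z))
print(status.current_t(),status.current_gripper_width())
E
python3 b.py
```

```text
((506.7112121582031, 53.861480712890625), (285.07696533203125, 245.01087951660156), 86.02291870117188)
lid_hinge [(0.55, array([317.3, 312.7]), array([0.6304, 0.0476, 0.12  ])), (0.51, array([557.2, 289. ]), array([0.6069, 0.3363, 0.12  ]))]
lid_front [(0.89, array([319.2, 119.3]), array([0.3999, 0.0578, 0.128 ]))]
paddle_lip [(0.67, array([321.6, 164.2]), array([0.4461, 0.0588, 0.121 ]))]
paddle_pivot [(0.68, array([318.4, 220.6]), array([0.509 , 0.0532, 0.122 ]))]
3.8083 0.06640535712616227
```

View pics/w1.png

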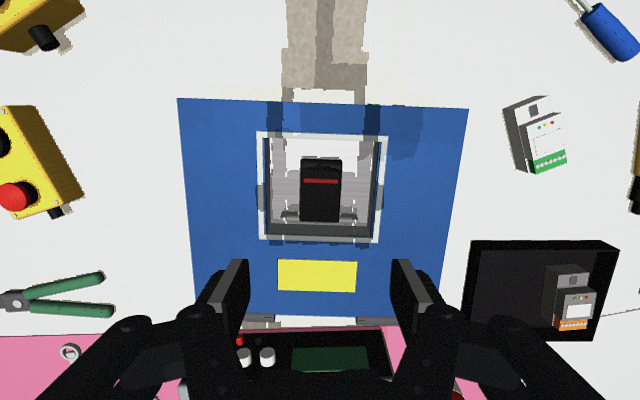

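The close view shows the lid fit of 285x245 mm with yaw −4°. The paddle lip at (321,164) matches the lip position computed from that fit. Now I'll grip the paddle and raise the lid.

```bash
cat >> h.py <<'E'
PSI=np.radians(-3.98); RB=R.from_euler('z',PSI); HINGE=np.array([.6289,.0454,.12])
BOX=HINGE-RB.apply([.12,0,0])-[0,0,.12]
def lidpt(th,v): return HINGE+(RB*R.from_euler('y',th)).apply(v)
def lip(th,ph): return lidpt(th,np.array([-.122,0,.002])+R.from_euler('y',ph).apply([-.06,0,-.001]))
def tool(t): return RB*R.from_euler('y',t)*R.from_euler('xyz',[180,0,180],degrees=True)
def pose(p,t,back=.017):
    r=tool(t); return list(np.array(p)+r.apply([0,0,back])), list(r.as_euler('xyz',degrees=True))
E
cat > c.py <<'E'
from h import *
path=[(0,f,0) for f in (.2,.4,.52)]+[(t,.5,.4*t) for t in (.15,.3,.45,.6,.75,.9,1.02)]
for t,f,k in path:
    p,e=pose(lip(t,f),k)
    if planner.inverse_kinematics(p,e) is None: print('noik',t,f)
p,e=pose(lip(0,0),0); arm.move_ptp([p[0],p[1],.2],e)
print(arm.move_l(p,e,.1,f_stop=8)); arm.grip(.03,35); print(status.current_gripper_width(),status.current_finger_force())
f0=status.current_ft_force()
for t,f,k in path:
    p,e=pose(lip(t,f),k); s=arm.move_l(p,e,.1,f_stop=25)
    print(t,f,s,(np.array(status.current_ft_force())-f0).round(1),status.current_gripper_width().__round__(4))
    if s: break
snap("scene","s2.png"); print(status.current_t())
E
python3 c.py
```

```text
False
0.043328033233191274 37.97862080595223
0 0.2 False [ 3.8 -2.1 -6.8] 0.0434
0 0.4 False [ 0.  -3.1 -5.2] 0.0431
0 0.52 False [-0.9 -2.2 -5.6] 0.0434
0.15 0.5 False [-7.7 -0.6 -1.6] 0.043
0.3 0.5 False [-11.5  -1.7   2.4] 0.043
0.45 0.5 False [-14.5  -1.6   5.3] 0.0432
0.6 0.5 False [-11.2  -2.    5.5] 0.0432
0.75 0.5 False [-5.8 -2.7  5.3] 0.0431
0.9 0.5 False [-4.  -1.9  2.7] 0.0429
1.02 0.5 False [-0.8 -2.   1.6] 0.043
9.4333
```

View pics/s2.png

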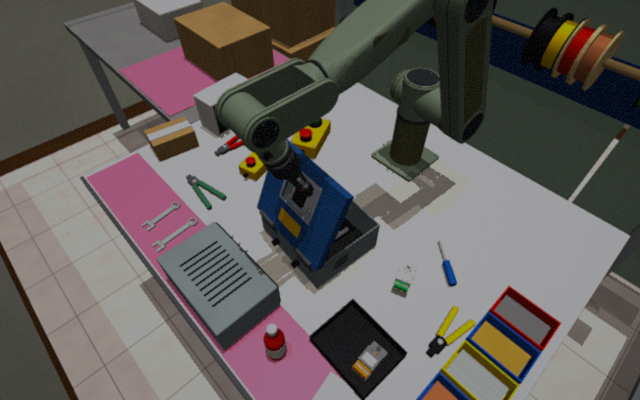

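The lid is up at about 1.0 rad with the paddle still gripped. Next I'll release it and look at the nest and then the module.

```bash
cat > d.py <<'E'
from h import *
arm.grip(.066)
p=np.array(status.current_tool_pos()); r=status.current_tcp_rot()
arm.move_l(list(p+[0,0,.17]),r,.3)
arm.move_ptp([.43,.055,.32],pose([0,0,0],0)[1])
C,im=snap("wrist","w2.png")
N=BOX+RB.apply([-.03,0,.02]); print('nest pred',N.round(4),w2px(C,N))
for l in ("nest","nest_contacts"): print(l,sp("wrist",l,C,.02))
arm.grip(.08)
arm.move_ptp([.375,.33,.28],[180,0,-161])
C,im=snap("wrist","w3.png")
for l in ("module","module_terminals"): print(l,sp("wrist",l,C,0))
for d in cut_out("wrist","module")[:2]:
    m=d["pixels"].astype(np.uint8); c=max(cv2.findContours(m,0,1)[0],key=cv2.contourArea)
    print(d["conf"],np.array(d["position"])*[640,400])
np.save('C3.npy',np.array([*C],dtype=object),allow_pickle=True)
im2=np.vstack([cv2.imread('pics/w2.png')[60:340,100:540],im[60:340,100:540,::-1]]); cv2.imwrite('pics/j.png',im2)
print(status.current_t())
E
python3 d.py
```

```text
nest pred [0.4793 0.0558 0.02  ] [322.27105821 195.49456563]
nest [(0.94, array([320.2, 198.9]), array([0.4841, 0.0525, 0.02  ]))]
nest_contacts [(0.89, array([321.9, 223.5]), array([0.5212, 0.0525, 0.02  ]))]
module [(0.94, array([312.5, 205.2]), array([0.4336, 0.3393, 0.    ]))]
module_terminals []
0.73 [309.888 210.   ]Traceback (most recent call last):
  File "d.py", line 16, in <module>
    np.save('C3.npy',np.array([*C],dtype=object),allow_pickle=True)
                     ~~~~~~~~^^^^^^^^^^^^^^^^^^^
ValueError: could not broadcast input array from shape (3,3) into shape (3,)
```

```bash
python3 -c "
import cv2,numpy as np
a=[cv2.imread('pics/w%d.png'%i)[100:300,190:450] for i in (2,3)]
cv2.imwrite('pics/j.png',cv2.resize(np.hstack(a),(800,308),interpolation=cv2.INTER_CUBIC))"
```

```text
(no output)
```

View pics/j.png

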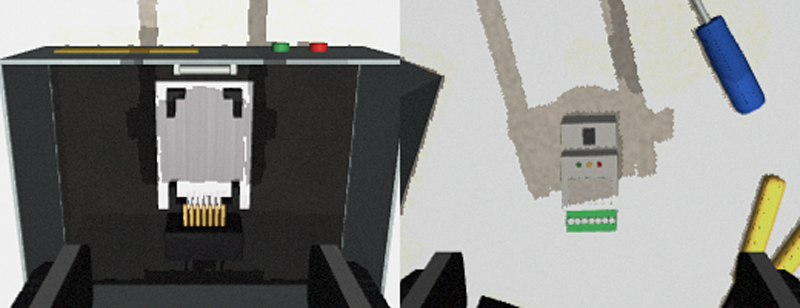

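The left half shows the empty nest centred at about (323,193), within a pixel or two of the prediction. The right half shows the module aligned with the tool yaw, centre line at column 314, green terminals on the far side. Next I'll get its lengthwise centre from the edges.

```bash
cat > e.py <<'E'
from h import *
C=cam("wrist"); im=cv2.imread('pics/w3.png')
g=cv2.cvtColor(im,6).astype(float); print('rows',{r:int(g[r,300:306].mean()) for r in range(168,256)})
print('cols200',[int(v) for v in g[186:194,288:342].mean(0)])
u=np.array([np.cos(np.radians(19)),np.sin(np.radians(19))])
for n,r,z,x in [('front bottom',174.8,0,-.045),('step front',179.3,.03,-.045),('riser bot',197.5,.03,-.023),('raised front',200.8,.048,-.023)]:
    p=px2w(C,(313.9,r),z); print(n,p.round(4),'centre',(p[:2]-x*u).round(4))
C2=None
E
python3 e.py
```

```text
rows {168: 156, 169: 157, 170: 156, 171: 156, 172: 141, 173: 124, 174: 115, 175: 87, 176: 73, 177: 75, 178: 73, 179: 81, 180: 121, 181: 167, 182: 160, 183: 160, 184: 161, 185: 161, 186: 160, 187: 161, 188: 161, 189: 160, 190: 161, 191: 160, 192: 161, 193: 160, 194: 160, 195: 157, 196: 133, 197: 109, 198: 72, 199: 74, 200: 72, 201: 98, 202: 162, 203: 161, 204: 159, 205: 152, 206: 138, 207: 140, 208: 152, 209: 160, 210: 161, 211: 158, 212: 159, 213: 158, 214: 158, 215: 148, 216: 135, 217: 150, 218: 151, 219: 151, 220: 150, 221: 149, 222: 150, 223: 149, 224: 149, 225: 148, 226: 148, 227: 148, 228: 151, 229: 149, 230: 149, 231: 148, 232: 169, 233: 209, 234: 214, 235: 215, 236: 203, 237: 120, 238: 124, 239: 126, 240: 117, 241: 120, 242: 185, 243: 194, 244: 186, 245: 165, 246: 120, 247: 122, 248: 123, 249: 121, 250: 155, 251: 218, 252: 213, 253: 212, 254: 212, 255: 213}
cols200 [153, 152, 153, 154, 156, 157, 125, 157, 162, 161, 161, 160, 160, 160, 160, 161, 160, 161, 162, 164, 134, 67, 52, 55, 53, 54, 54, 52, 71, 156, 163, 161, 161, 160, 160, 160, 160, 161, 161, 160, 161, 162, 139, 121, 121, 126, 135, 153, 156, 157, 156, 157, 157, 157]
front bottom [0.3934 0.3274 0.    ] centre [0.4359 0.3421]
step front [0.3923 0.3276 0.03  ] centre [0.4348 0.3422]
riser bot [0.4144 0.335  0.03  ] centre [0.4361 0.3425]
raised front [0.4132 0.3349 0.048 ] centre [0.4349 0.3424]
```

```bash
cat > f.py <<'E'
from h import *
M=[.4365,.3405]
e=[180,0,-161]
arm.move_ptp([*M,.12],e); arm.move_l([*M,.016],e,.1,f_stop=8)
arm.grip(.03,45); print(status.current_gripper_width(),status.current_tool_pos())
arm.move_l([*M,.2],e,.2); print('held',status.current_gripper_width(),status.current_ft_force(),status.current_t())
# overlay of predicted nest on w2
K=cam("wrist")[0]; T=np.array(imaging.get_calibration("wrist")["tool_from_camera"]); p,ee=[.43,.055,.32],pose([0,0,0],0)[1]
r=R.from_euler('xyz',ee,degrees=True).as_matrix(); C=(K,r@T[:3,:3],r@T[:3,3]+p)
im=cv2.imread('pics/w2.png')[100:300,210:430]; im=cv2.resize(im,None,fx=3,fy=3,interpolation=cv2.INTER_CUBIC)
N=BOX+RB.apply([-.03,0,.02])
def poly(pts,col):
    q=np.array([(w2px(C,N+RB.apply(v))-[210,100]+.5)*3 for v in pts]).astype(int); cv2.polylines(im,[q],True,col,1)
poly([(-.06,-.043,0),(.06,-.043,0),(.06,.043,0),(-.06,.043,0)],(0,0,255))
poly([(-.048,-.0255,0.0),(.048,-.0255,0.0),(.048,.0255,0.0),(-.048,.0255,0.0)],(0,255,0))
b=BOX-N
poly([b+v for v in [(-.12,-.14,.12),(.12,-.14,.12),(.12,.14,.12),(-.12,.14,.12)]],(255,0,255))
poly([b+v for v in [(.036,-.035,.06),(.064,-.035,.06),(.064,.035,.06),(.036,.035,.06)]],(255,255,0))
cv2.imwrite('pics/ov.png',im)
E
python3 f.py
```

```text
0.04432258269486483 [0.43727068 0.34096749 0.01689194]
held 0.04436554717295567 [-0.01716631 -0.48149149 -3.11716823] 16.4083
```

View pics/ov.png

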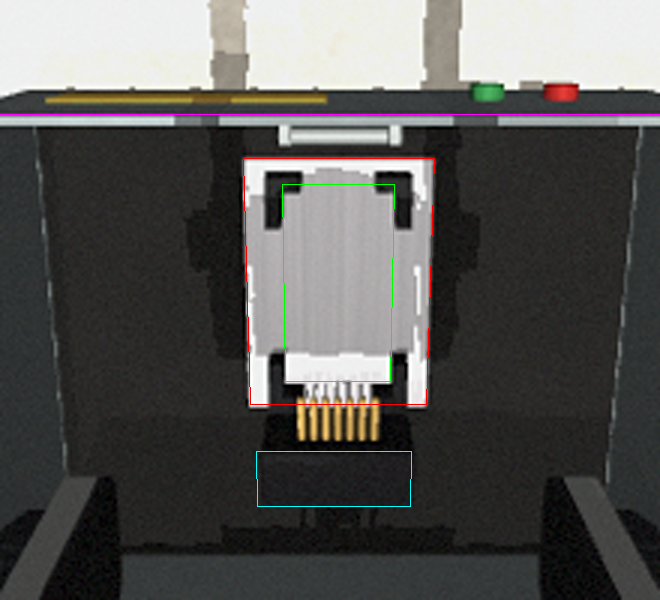

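The overlay matches the pad, guides and contact block within about a millimetre, and the module is held at 44 mm. Placing it now.

```bash
cat > g.py <<'E'
from h import *
N=BOX+RB.apply([-.03,0,.02]); e=pose([0,0,0],0)[1]
tgt=N[:2]+RB.apply([.0009,0,0])[:2]
arm.move_ptp([tgt[0]-.02,tgt[1]+.03,.24],e)
c=tgt.copy(); arm.move_l([*c,.20],e,.2); arm.move_l([*c,.068],e,.2)
a=np.array(status.current_tool_pos()); print('off',(a[:2]-tgt).round(4)); c-=a[:2]-tgt
arm.move_l([*c,.064],e,.05)
s0=arm.move_l([*c,.0395],e,.06,f_stop=6); s=arm.move_l([*c,.030],e,.015,f_stop=3)
print(s0,s,status.current_tool_pos(),status.current_ft_force(),status.current_gripper_width())
E
python3 g.py
```

```text
off [0.0015 0.0003]
False True [0.4786536  0.05549269 0.0368481 ] [-0.39446236 -0.15077828  5.16940524] 0.044624134396660624
```

```bash
cat > i.py <<'E'
from h import *
N=BOX+RB.apply([-.03,0,.02]); e=pose([0,0,0],0)[1]
arm.grip(.062); p=status.current_tool_pos()
arm.move_l([p[0],p[1],.10],e,.12); arm.move_l([p[0],p[1],.24],e,.25); arm.move_ptp([.43,.055,.32],e)
C,im=snap("wrist"); im=cv2.resize(im[100:300,210:430,::-1],None,fx=3,fy=3,interpolation=cv2.INTER_CUBIC)
def poly(pts,col):
    q=np.array([(w2px(C,N+RB.apply(v))-[210,100]+.5)*3 for v in pts]).astype(int); cv2.polylines(im,[q],True,col,1)
poly([(-.045,-.0225,.03),(.045,-.0225,.03),(.045,.0225,.03),(-.045,.0225,.03)],(0,0,255))
poly([(-.023,-.0225,.048),(.023,-.0225,.048),(.023,.0225,.048),(-.023,.0225,.048)],(0,255,255))
cv2.imwrite('pics/pl.png',im); print(status.current_t())
C,im=snap("scene","s3.png"); print([w2px(C,lidpt(t,[-.245,0,.008])).round(0) for t in (1.2,1.35,1.5)])
E
python3 i.py
```

```text
22.025
[array([306., 167.]), array([295., 170.]), array([282., 176.])]
```

View pics/pl.png

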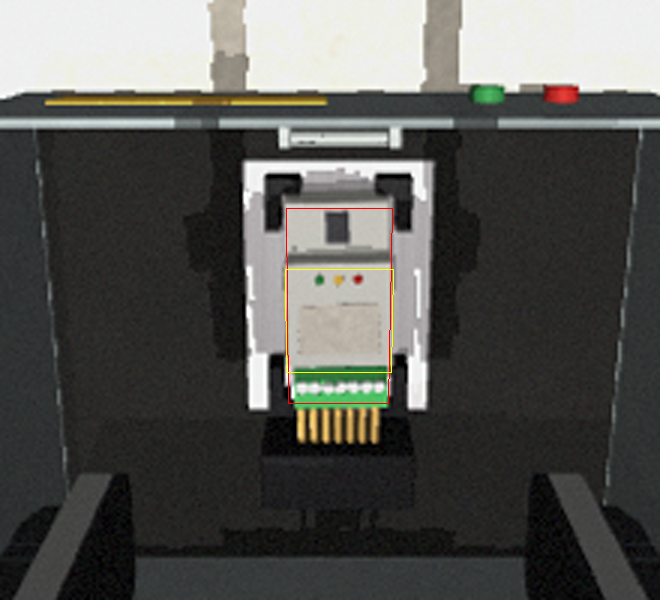

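View pics/s3.png

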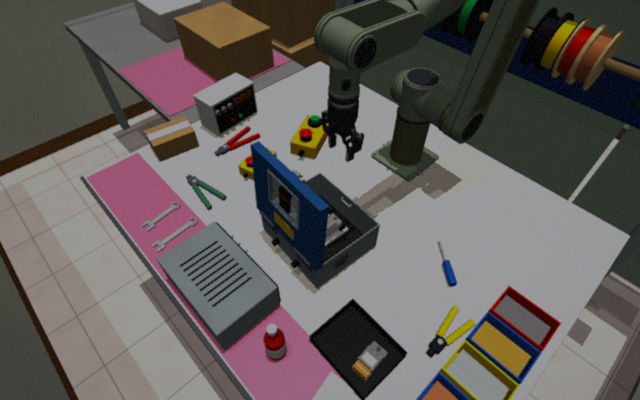

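The module is seated between the guides with its terminals at the pins, and the lid stands at the stop (top edge near (291,177)). Now I'll reach over the lid and close it.

```bash
cat > k.py <<'E'
from h import *
e=pose([0,0,0],0)[1]
def P(th,extra=0): return list(lidpt(th,[-.23,0,.008+.011*np.sin(th)+extra]))
path=[1.4,1.25,1.1,.95,.8,.65,.5,.35,.2,.13]
s=P(1.5,.03)
for q in [P(t) for t in path]+[s,[s[0],s[1],.44],[.5,.055,.46]]:
    if planner.inverse_kinematics(q,e) is None: print('noik',q)
arm.grip(0.0,20)
arm.move_ptp([.5,.055,.46],e); arm.move_ptp([s[0]+.01,s[1],.45],e); print(arm.move_l(s,e,.15,f_stop=10))
f0=np.array(status.current_ft_force())
for t in path:
    st=arm.move_l(P(t),e,.12,f_stop=20); print(t,st,(np.array(status.current_ft_force())-f0).round(1))
    if st: break
C,im=snap("scene","s4.png"); print(status.current_t())
E
python3 k.py
```

```text
False
1.4 False [ 1.6 -0.4  1.4]
1.25 False [ 0.5 -0.4 -0.3]
1.1 False [ 0.4 -0.2  0. ]
0.95 False [-0.4  1.2 -0.1]
0.8 False [-0.7  0.9 -0.4]
0.65 False [-1.   0.  -1.7]
0.5 False [-1.5 -0.1 -0.7]
0.35 False [-0.7  0.1  0.3]
0.2 False [-0.3 -0.2 -0.3]
0.13 False [-1.3  0.9 -0.6]
29.3917
```

View pics/s4.png

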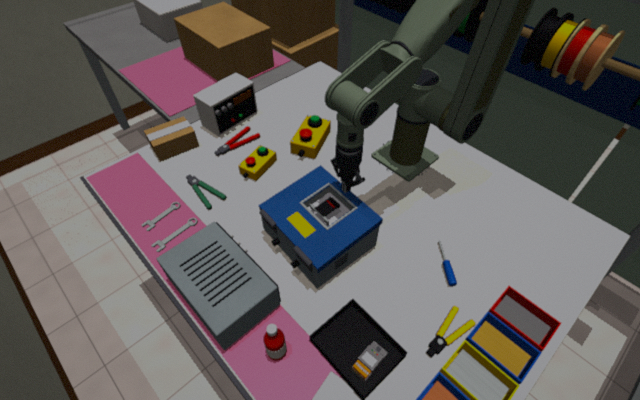

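The lid is nearly down, resting on the latch with the fingertips over the front strip. Pressing now.

```bash
cat > l.py <<'E'
from h import *
e=pose([0,0,0],0)[1]; arm.dwell(.5)
f0=np.array(status.current_ft_force())
q=np.array(status.current_tool_pos()); x,y=lidpt(0,[-.23,0,.008])[:2]
for z in np.arange(.15,.1235,-.002):
    st=arm.move_l([x,y,z],e,.04,f_stop=30); f=(np.array(status.current_ft_force())-f0)[2]; print(round(z,3),round(status.current_tool_pos()[2],4),round(f,1),st)
    if st or (z<.1285 and f>20): break
arm.dwell(.3)
arm.move_l([x,y,.2],e,.2); arm.move_ptp([.46,.055,.32],e)
C,im=snap("wrist","w5.png"); print(blue_rect(C,im),status.current_t())
for l,z in [("lid_front",.128),("paddle_lip",.121)]: print(l,sp("wrist",l,C,z))
E
python3 l.py
```

```text
0.15 0.1495 -1.0 False
0.148 0.1482 -1.0 False
0.146 0.1474 8.7 False
0.144 0.1468 18.8 False
0.142 0.1459 26.7 False
0.14 0.1446 32.4 False
0.138 0.1433 36.1 False
0.136 0.1416 39.5 False
0.134 0.14 43.9 False
0.132 0.1343 -1.8 False
0.13 0.1293 -1.3 False
0.128 0.1278 0.4 False
0.126 0.1271 11.1 False
0.124 0.1264 20.2 False
((507.177001953125, 53.788002014160156), (285.11627197265625, 244.34495544433594), 86.02590942382812) 35.0167
lid_front [(0.72, array([321.5, 121.8]), array([0.4011, 0.0614, 0.128 ])), (0.53, array([323.2, 219.8]), array([0.5041, 0.0563, 0.128 ]))]
paddle_lip [(0.94, array([322.4, 166.1]), array([0.4467, 0.0593, 0.121 ])), (0.64, array([321.1, 194.7]), array([0.4777, 0.0558, 0.121 ]))]
```

View pics/w5.png

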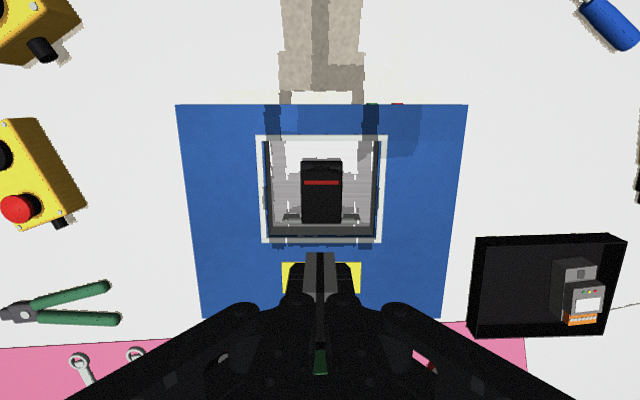

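The lid snapped shut: the fit is again 285x244 mm and the paddle is flush at (322,166). Now the start button, with a close look first.

```bash
cat > m.py <<'E'
from h import *
e=[180,0,180]
arm.move_ptp([.37,-.345,.22],e)
C,im=snap("wrist","w6.png"); yel_boxes(C,im); print(sp("wrist","start_top",C,.067), sp("wrist","start_box",C,0))
hsv=cv2.cvtColor(im,cv2.COLOR_RGB2HSV); m=cv2.inRange(hsv,(50,120,50),(80,255,255))
n,_,st,ce=cv2.connectedComponentsWithStats(m)
for s,c in zip(st[1:],ce[1:]):
    if s[4]>100: print(s,c,px2w(C,c,.067).round(4))
print(status.current_t())
E
python3 m.py
```

```text
yel ((477.452392578125, -304.0291748046875), (52.11453628540039, 12.491606712341309), 15.564573287963867)
yel ((430.025634765625, -378.1307373046875), (70.14690399169922, 23.040977478027344), 18.204391479492188)
yel ((237.18113708496094, -296.2838439941406), (108.74334716796875, 105.58464813232422), 26.16999626159668)
[(0.98, array([309.9, 230.6]), array([ 0.4137, -0.3534,  0.067 ]))] [(0.82, array([351.5,  12.5]), array([ 0.2108, -0.3129,  0.    ])), (0.6, array([318.7, 238.3]), array([ 0.4512, -0.3449,  0.    ]))]
[ 49 150  17  12 164] [ 56.44512195 155.63414634] [ 0.3408 -0.5824  0.067 ]
[296 220  27  25 531] [309.08286252 232.14124294] [ 0.4153 -0.3542  0.067 ]
36.825
```

View pics/w6.png

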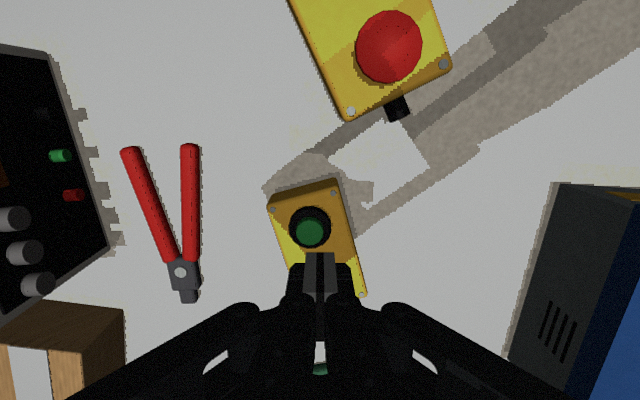

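The green button shows at (309,231), which puts it at (0.4145, −0.353). Pressing it.

```bash
cat > n.py <<'E'
from h import *
e=[180,0,180]; x,y=.4145,-.353
arm.move_ptp([x,y,.10],e); arm.move_l([x,y,.07],e,.1)
f0=np.array(status.current_ft_force())
for z in (.066,.064,.062,.060,.058,.056):
    st=arm.move_l([x,y,z],e,.03,f_stop=20); f=(np.array(status.current_ft_force())-f0)[2]; print(z,status.current_tool_pos()[2].__round__(4),f.round(1),st)
    if st or f>14: break
arm.dwell(.3); arm.move_l([x,y,.12],e,.15); arm.move_l([x,y,.22],e,.2); arm.dwell(.3)
arm.move_ptp([.37,-.345,.22],e); C,im=snap("wrist"); print(sp("wrist","start_top",C,.067)); print(status.current_t())
E
python3 n.py
```

```text
0.066 0.0668 1.6 False
0.064 0.0645 2.3 False
0.062 0.0625 3.5 False
0.06 0.061 7.4 False
0.058 0.0608 19.2 False
[(0.75, array([309. , 234.3]), array([ 0.4156, -0.3545,  0.067 ])), (0.49, array([178.2, 219. ]), array([ 0.3995, -0.48  ,  0.067 ]))]
41.35
```

The button bottomed at z = 0.0608 with a hard stop at 19 N (6 mm travel), and has been released.

```bash
python3 -c "
from h import *
print(workorder.finish_job())"
```

```text
the job is handed in; nothing more can be done
None
```

The job is handed in at about 41 s: module seated in the nest with its terminals at the pins, lid closed and latched (fingertips peaked at about 44 N before the snap), then the start button pushed fully down and released; the other things on the bench were left alone.

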